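# Set the eyelet in a nail-colour swatch board

## Task

Slide the swatch board along the lane of the bench eyelet setter until it sits fully home against the stop, then take the mallet and knock the setter's sprung punch all the way down onto the brass eyelet with a brisk blow, and let it spring back up. Afterwards stand the mallet back on the grey mat the way it stood before, upright on its striking face, with the board still home. Keep the gripper off the punch, and do not shift or knock over the bottles and other things on the table.

Things in the scene. Friction and masses are not known exactly. Their poses are not given: they have to be found in the camera images.
- setter: Grey bench eyelet setter, fixed. Origin: at table height straight under the punch axis; z up, x along the lane to the stop. Bed 90 wide, 12 high, x = -160 to +75. Two guide rails on it (tops 16 above the table, inner faces y = +-32). Lane open at its -x end. Behind the stop a column (44 wide, x = +36 to +68) carries an arm, 58 to 80 high, ending in a 32 diameter collar round the punch.
- stop (a point): Middle of the face of the stop bar across the lane's end, at bed height (12 above the table); in the setter's frame x = +20, y = 0. The bar is 84 wide, its top 26 above the table. The board is home when its +x edge touches this face.
- board: White swatch board 100 (x) x 60 x 12, loose, about 120 g, flat in the lane between the rails, 2 play each side, top 24 above the table. Origin: centre of underside; x towards the stop. Nail-tip samples on top and a brass eyelet (18 diameter, top 14 above the underside) at x = +30. Home: its origin is at x = -30 of the setter and the eyelet is under the punch. It starts 35 to 65 short of home.
- punch (a joint): How far the punch is pressed down, m: 0 = up (at rest), about 0.013 = its tip bears on the eyelet of a board that is home, 0.015 = end of travel. A spring returns it; it takes about 3 N to start and 10 N at the bottom, where it stops hard. Knock it down at well over 30 mm/s rather than press it slowly.
- punch_top (a point): Centre of the flat top of the punch's round steel button (28 diameter, 12 thick), 110 above the table when up. The button stands 18 clear of the collar's top (at 80).
- mallet: Small mallet, loose, about 300 g, standing on one striking face with its handle level. Head: upright white cylinder 40 diameter, 64 high, with a steel band. Origin: centre of the lower striking face; z up along the head. Handle: flat-sided light wood bar, 16 wide, 22 high, its centre line 36 above the striking face, along -x to x = -160. Centre of mass 6 from the head's axis: it stands by itself.
- mat: Grey fabric-look mat 200 (x) x 130 (y) x 4 thick, fixed to the table; origin at the centre of its underside. The mallet and a small jar stand on it. The mat lies left or right of the setter; the clear tray lies on the other side.
- polish0: Polish bottle, 30 diameter, 75 high with brass cap, standing loose in the clear tray (160 x 120 x 22, fixed), the mat being on the other side of the setter. Leave alone. Origin: centre of underside.
- polish1: Polish bottle, 30 diameter, 75 high with brass cap, standing loose in the clear tray (160 x 120 x 22, fixed), the mat being on the other side of the setter. Leave alone. Origin: centre of underside.
- polish2: Polish bottle, 30 diameter, 75 high with brass cap, standing loose in the clear tray (160 x 120 x 22, fixed), the mat being on the other side of the setter. Leave alone. Origin: centre of underside.
- jar: Small jar, 36 diameter, 34 high, loose on the mat beyond the mallet's head. Leave alone. Origin: centre of underside.
- cone: Slim red cone, 38 diameter, 108 high, loose beyond the setter. Leave alone. Origin: centre of underside.
- pump: Clear pump bottle, 64 diameter, 132 high with a flat steel cap, loose beyond the setter. Leave alone. Origin: centre of underside.

How it is judged (in metres and radians):
On the way, in this order (a step that is already met when the one before it is completed fails the run):
1. the board is home against the stop (x of board in the frame of setter above -0.034 m and angle between the x axis of board and the x axis of setter, either way round below 0.08 rad and y of board in the frame of setter between -0.006 and 0.006 m and z of board in the frame of setter below 0.016 m), for 0.1 s.
2. the punch is knocked down by a blow, not slowly pressed (all of step 1 and value of joint punch between 0.002 and 0.011 m and velocity of joint punch above 0.03 m/s).
3. the blow drives the punch fully down under the mallet, onto the eyelet of the board at home (all of step 1 and value of joint punch above 0.0115 m and contact force between punch and board above 1 N and contact force between mallet and punch above 1 N).
At the end, for the whole second after the job is handed in: The board lies in the lane within 4 mm of the stop, the punch is back up (within 2 mm), and the mallet stands upright (within about 6 degrees) and still on a striking face on the mat, the centre of the face at least 5 mm inside the mat's edge (all of step 1 and value of joint punch below 0.002 m and angle between mallet's own z axis and vertical below 0.1 rad and linear speed of each of mallet, board below 0.02 m/s and z of mallet in the frame of mat below 0.008 m and x of mallet in the frame of mat between -0.095 and 0.095 m and y of mallet in the frame of mat between -0.06 and 0.06 m); the robot touches nothing.
It fails at once if the gripper or arm touches the punch (contact force between any of the fingers, the arm and punch above 0.5 N).
It fails at once if a bystander is shifted by more than 30 mm or knocked over (distance of any of polish0, polish1, polish2, jar, cone, pump from where it was at the start of the episode above 0.03 m or angle between any of polish0, polish1, polish2, jar, cone, pump's own z axis and vertical above 0.4 rad).
It also fails if it takes over 48 s, if anything falls off the work surface, if the arm or the gripper's body presses on something with over 40 N, if the wrist force passes 120 N, or if a joint passes its speed limit or range.

## Robot

A 7-joint arm with a two-finger parallel gripper is mounted at the origin on the work surface. World frame = base frame: x ahead of the robot, y to its left, z up, the work surface at z = 0. Lengths are in mm, angles in rad, forces in N, time in s.
With the tool pointing down it reaches from about 425 to 950 mm from the base axis. Payload 16.7 kg.
Tool frame: the origin (TCP) lies where the fingers leave the gripper's body, on its centre line; the fingertips stand 97 mm ahead of it and the grasp point (between the pads) lies ahead of it (bot.grasp_offset is the z of the grasp point in the tool frame, in mm); z points along the fingers, y is the line along which they close (so a half turn about z gives the same grasp; the last joint's range is limited). The gripper opens to 94 mm and grips with 3 to 60 N. Pads are 16 mm wide; open, the fingers measure 119 mm over their backs; the gripper's body (75 mm by 177 mm) begins 78 mm behind the grasp point.
Start: joints at [-1.286, 0.426, 0.074, 1.606, -0.034, 1.111, -0.067], TCP at [284.333, 612.157, 302.667] pointing down, gripper open.
Joint ranges: [-2.85, 2.85], [-0.5, 2.14], [-1.23, 1.37], [0.21, 2.46], [-1.02, 4.16], [0.16, 2.05], [-2.73, 2.73]. Speed limits (rad/s): [1.89, 1.89, 2.39, 2.39, 3.01, 3.01, 3.01].

## Interface

Orientations are given as [roll, pitch, yaw] about the fixed x, y, z axes, in that order (R = Rz(yaw) Ry(pitch) Rx(roll)).
In Python, from plant import bot gives the robot as it stands.
- The arm moves only by the shell command python3 drive.py 'ROWS'. ROWS is one flat JSON list of numbers that holds 1 to 12 rows one after another, with no inner brackets; each row has 7 numbers: a rotation vector rx, ry, rz in parts of the range, where 1.0 means pi rad, then dx, dy, dz in shares of the most that a row can go, 1 being 50 mm, then the finger opening in mm; each row shifts and turns the commanded pose from where the row before left it, along the tool's axes as they then stand; what a row does not reach is not made up. A row lasts 1/10 s, in which the tool goes at most 50 mm and 0.15 rad, less where a joint would pass 70% of its speed; a pose out of reach is approached as far as the arm can. The fingers move at their own pace and stop on an object; the grip force is fixed at half the most. Time passes only in rows, so rows that do not move let the fingers close. It prints the time, the measured TCP pose, the force, the opening and the grip force at its end. A shift or turn number past 1, either way, is cut back to 1. Input that does not fit is refused with a message, and nothing moves.
- bot.get_obs(): the state, without advancing time (a new reading comes with each control period).
- bot.camera(name): name is "side" or "top" or "wrist"; returns the picture (400x640x3 uint8, red, green, blue); there is no depth.
- bot.camera_params(name): a dict with "camera_matrix" (3x3 intrinsics, pixels), "R" (3x3) and "t" (3): a world point X has camera coordinates R X + t; the wrist camera has in their place "hand_eye" (4x4, takes a point from camera to tool coordinates, whose origin is the TCP and whose axes are the flange's). Camera axes: x right, y down, z forward; pixel columns grow to the right and rows downward; lengths in mm; the calibration is good to about 2 mm. A picture is of the moment at which its call begins: read the wrist's pose just before it. camera_params takes no time and is no camera call.
- bot.sign_off(): hands the job in; it is judged then, once.
The state is a dict: "time": time; "q": joint angles; "qvel": joint speeds; "tau": joint torques, N m; "tool_pos": TCP position; "tcp_rot": TCP orientation; "force": force on the tool from outside, world axes, zero at the start; "moment": the same for the moment, N m; "opening": finger opening in mm; "gripper_force": force on a finger pad.
Only numpy, scipy, OpenCV 4.12 (cv2) and the standard library are available. Lean on these libraries where they do the work, as an engineer would, in place of code of your own. Each camera call takes 0.05 s, during which the arm holds its last target. There are 200 camera calls.

## Working session

There is one attempt and no reset: what is moved stays moved. The work goes in short steps, Python scripts to look and compute and a shell command to move; the robot and the scene stay as the last step left them, time stands still between calls to the robot, and variables do not carry over. Pictures are saved under pics/ and viewed, at most 10 in all, crops included, and the job is handed in when it is done.

```bash
ls; mkdir -p pics
python3 - <<'E'
from plant import bot
import cv2
for n in("top","side"):
    cv2.imwrite(f"pics/{n}0.png",bot.camera(n)[:,:,::-1]); p=bot.camera_params(n); print(n,p)
o=bot.get_obs();print(o['time'],o['tool_pos'],o['tcp_rot'],o['opening'],bot.grasp_offset)
print(bot.camera_params("wrist"))
E
```

```text
drive.py
pics
plant.py
top {'camera_matrix': array([[393.4174148 ,   0.        , 311.71442152],
       [  0.        , 393.4174148 , 196.73318973],
       [  0.        ,   0.        ,   1.        ]]), 'R': array([[ 1.11967112e-04, -9.99920154e-01,  1.26362137e-02],
       [-9.85672377e-01, -2.24171865e-03, -1.68656278e-01],
       [ 1.68671138e-01, -1.24362828e-02, -9.85593926e-01]]), 't': array([-16.33807609, 585.11306834, 909.08589311])}
side {'camera_matrix': array([[368.23962229,   0.        , 327.88846014],
       [  0.        , 368.23962229, 195.82614388],
       [  0.        ,   0.        ,   1.        ]]), 'R': array([[-0.94991381, -0.31251009,  0.00109271],
       [-0.21762759,  0.65898905, -0.71998033],
       [ 0.22428103, -0.68415706, -0.69399361]]), 't': array([567.11153691, 202.50780328, 892.0450495 ])}
0.1 [284.21929335 611.9453806  302.08428473] [-3.14049431e+00  6.57577167e-05  2.70678626e+00] 94.37675652101835 78.39999999999999
{'camera_matrix': array([[297.33524591,   0.        , 317.9832958 ],
       [  0.        , 297.33524591, 196.75289408],
       [  0.        ,   0.        ,   1.        ]]), 'hand_eye': array([[ 1.71771548e-04, -9.57805480e-01, -2.87417177e-01,
         8.27841782e+01],
       [ 9.99999982e-01,  1.40935747e-04,  1.27976047e-04,
         8.35187823e-01],
       [-8.20688046e-05, -2.87417194e-01,  9.57805487e-01,
        -8.14437638e+01],
       [ 0.00000000e+00,  0.00000000e+00,  0.00000000e+00,
         1.00000000e+00]])}
```

View pics/top0.png

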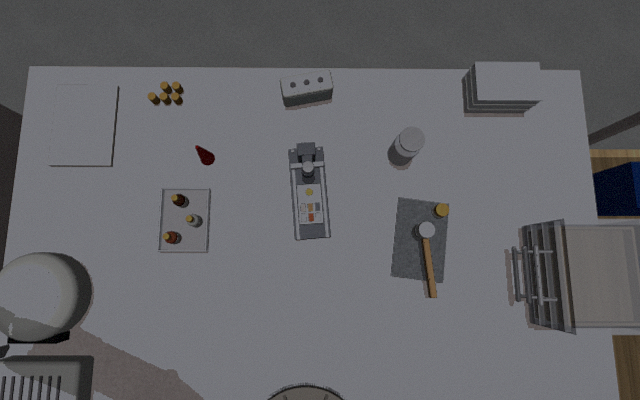

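View pics/side0.png

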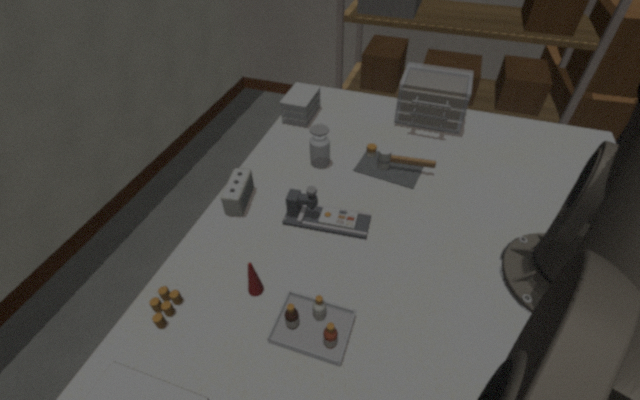

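Run:
```python
import cv2,numpy as np
t=cv2.imread("pics/top0.png")
f=lambda a:cv2.resize(np.clip(a.astype(float)*1.5,0,255).astype(np.uint8),None,fx=5,fy=5,interpolation=cv2.INTER_CUBIC)
a=f(t[135:250,280:345]);b=f(t[190:305,380:460])
cv2.imwrite("pics/crop1.png",np.hstack([a,b]))
```

```text
(no output)
```

View pics/crop1.png

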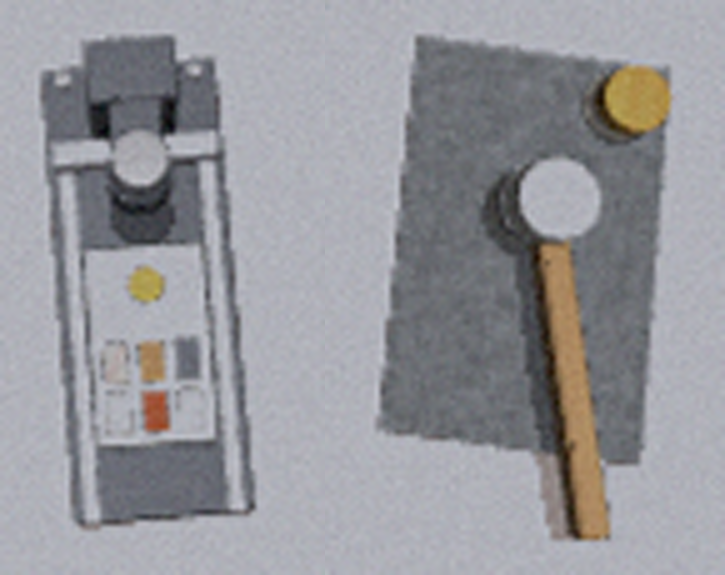

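```bash
cat > h.py <<'E'
import numpy as np
from plant import bot
from scipy.spatial.transform import Rotation as Ro
def pix(name,u,v,z,pose=None):
    p=bot.camera_params(name);r=np.linalg.inv(p['camera_matrix'])@[u,v,1]
    if pose is None: R=p['R'].T;c=-R@p['t']
    else:
        T=np.eye(4);T[:3,:3]=Ro.from_euler('xyz',pose[1]).as_matrix();T[:3,3]=pose[0];T=T@p['hand_eye'];R=T[:3,:3];c=T[:3,3]
    d=R@r;return c+d*(z-c[2])/d[2]
def delta(target,o=None):
    o=o or bot.get_obs();return Ro.from_euler('xyz',o['tcp_rot']).inv().apply(np.array(target)-o['tool_pos'])
E
python3 - <<'E'
from h import *
np.set_printoptions(precision=1,suppress=True)
L=lambda x,y,z:pix("top",280+x/5,135+y/5,z)
M=lambda x,y,z:pix("top",380+(x-325)/5,190+y/5,z)
for n,x,y,z in [("button",140,158,110),("bedRL",43,72,12),("bedRR",213,60,12),("bedFL",78,520,12),("bedFR",252,508,12),("bRL",85,250,24),("bRR",203,244,24),("bFR",213,440,24),("bFL",100,445,24),("eye",147,284,26)]:print(n,L(x,y,z))
for n,x,y,z in [("head",560,198,68),("hs",553,243,51),("he",592,538,51),("m",417,37,4),("m",670,68,4),("m",638,464,4),("m",378,430,4),("jar",637,100,38)]:print(n,M(x,y,z))
E
```

```text
button [645.5  -6.3 110. ]
bedRL [715.7  43.7  12. ]
bedRR [722.4 -44.3  12. ]
bedFL [484.8  24.   12. ]
bedFR [490.9 -62.7  12. ]
bRL [619.4  21.1  24. ]
bRR [622.6 -38.3  24. ]
bFR [523.6 -42.9  24. ]
bFL [521.1  13.   24. ]
eye [601.7 -10.1  26. ]
head [ 503.8 -288.2   68. ]
hs [ 483.6 -288.9   51. ]
he [ 346.  -300.5   51. ]
m [ 591.7 -238.3    4. ]
m [ 575.9 -367.6    4. ]
m [ 377.7 -340.     4. ]
m [ 394.3 -211.6    4. ]
jar [ 554.7 -337.8   38. ]
```

```bash
python3 -c "
from h import *
print(delta([490,-20,302]))"
```

```text
[-452.83053635 -486.4614634     0.6483629 ]
```

Careful with the scale: shifts go in shares of 50 mm and turns go in shares of pi rad. That gives: -35 mm is -0.7, -32 mm is -0.64.

```bash
python3 drive.py '[0,0,0,-0.64,-0.7,0,0,0,0,0,-0.64,-0.7,0,0,0,0,0,-0.64,-0.7,0,0,0,0,0,-0.64,-0.7,0,0,0,0,0,-0.64,-0.7,0,0,0,0,0,-0.64,-0.7,0,0,0,0,0,-0.64,-0.7,0,0,0,0,0,-0.64,-0.7,0,0,0,0,0,-0.64,-0.7,0,0,0,0,0,-0.64,-0.7,0,0,0,0,0,-0.64,-0.7,0,0,0,0,0,-0.64,-0.7,0,0]'; python3 drive.py '[0,0,0.0446,0,0,0,0,0,0,0.0446,0,0,0,0,0,0,0.0446,0,0,0,0,0,0,0.0446,0,0,0,0,0,0,0.0446,0,0,0,0,0,0,0.0446,0,0,0,0,0,0,0.0446,0,0,0,0,0,0,0.0446,0,0,0,0,0,0,0.0446,0,0,0,0,0,0,0.0446,0,0,0,0,0,0,0.0446,0,0,0,0,0,0,0.0446,0,0,0,0]'; python3 -c "
from h import *
print(delta([490,-20,302]),bot.get_obs())"
```

```text
time: 1.3
tool_pos: [455.7, 67.5, 302.8]
tcp_rot: [3.141, -0.0, 2.707]
force: [1.7, 0.6, 0.2]
opening: 1.8
gripper_force: 0.0
time: 2.5
tool_pos: [455.5, 69.4, 302.5]
tcp_rot: [-3.141, 0.0, 1.021]
force: [0.1, 0.0, 0.8]
opening: 0.5
gripper_force: 0.0
[-58.22349597  76.15624888   0.51828397] {'time': 2.5, 'q': array([-0.76006496,  0.06168951,  0.49539778,  2.09025559, -0.03484758,
        0.99776492, -0.79641304]), 'qvel': array([-6.36494618e-02,  8.47856490e-05,  6.90989367e-02,  1.89839624e-03,
       -4.55060185e-03,  1.38479901e-04, -1.38347465e+00]), 'tau': array([ 8.55416078e-01, -4.19886017e+01,  1.12173691e+00, -4.26776183e+01,
       -1.99409964e-02, -3.51138040e-02,  4.60792333e+00]), 'tool_pos': array([455.49547906,  69.43817124, 302.519524  ]), 'tcp_rot': array([-3.14131472e+00,  3.42243722e-04,  1.02093440e+00]), 'force': array([0.09275028, 0.0412415 , 0.7958757 ]), 'moment': array([-0.05198445,  0.08813262, -0.05673683]), 'gripper_force': 0.0, 'opening': 0.45426684632816255}
```

Scaled: 45 mm is 0.9, 13 mm is 0.26, 0.134 rad / 3.1416 = 0.0427.

```bash
python3 drive.py '[0,0,0.0427,0,0,0,0,0,0,0.0427,0,0,0,0,0,0,0.0427,0,0,0,0,0,0,0.0427,0,0,0,0,0,0,0.0427,0,0,0,0,0,0,0.0427,0,0,0,0,0,0,0.0427,0,0,0,0,0,0,0,0.26,0.9,0,0,0,0,0,0.26,0.9,0,0,0,0,0,0,0,0,0,0,0,0,0,0,0,0]'
python3 - <<'E'
from h import *
import cv2
o=bot.get_obs();im=bot.camera("wrist")[:,:,::-1]
print(repr(o['tool_pos']),repr(o['tcp_rot']),o['q'])
cv2.imwrite("pics/w1.png",cv2.resize(cv2.convertScaleAbs(im,alpha=1.5),(800,500),interpolation=cv2.INTER_CUBIC))
E
```

```text
time: 3.6
tool_pos: [489.5, -18.7, 302.4]
tcp_rot: [3.141, 0.001, 0.086]
force: [0.4, 1.4, -0.2]
opening: 0.6
gripper_force: 0.0
array([489.46511742, -18.71827627, 302.43173416]) array([3.14119657e+00, 6.56578398e-04, 8.64941314e-02]) [-0.66781396  0.12725829  0.63331202  2.03920743 -0.08875525  1.00204169
 -1.47473337]
```

View pics/w1.png

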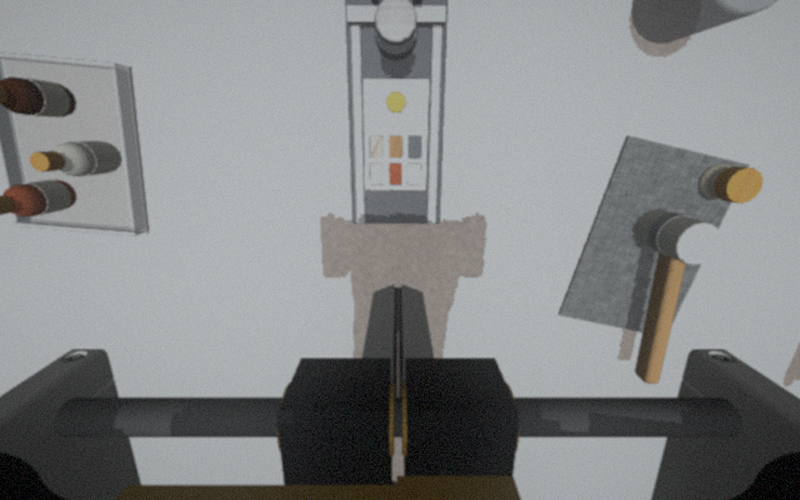

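Run:
```python
from h import *
np.set_printoptions(precision=1,suppress=True)
P=([489.465,-18.718,302.43],[3.1412,0.00066,0.0865])
for n,x,y,z in [("button",396,20,110),("bedFL",357,222,12),("bedFR",441,222,12),("stopL",346,23,26),("stopR",447,23,26),("bRL",363,79,24),("bRR",429,79,24),("bFR",427,190,24),("bFL",366,190,24),("eye",396,102,26),("head",697,243,68),("hs",674,260,51),("he",651,376,51)]:print(n,pix("wrist",x/1.25,y/1.25,z,P))
```

```text
button [645.7  -4.2 110. ]
bedFL [485.6  22.5  12. ]
bedFR [493.  -63.3  12. ]
stopL [661.5  40.2  26. ]
stopR [669.  -45.5  26. ]
bRL [619.2  23.3  24. ]
bRR [624.3 -35.3  24. ]
bFR [525.9 -44.3  24. ]
bFL [520.8  14.5  24. ]
eye [602.5  -7.6  26. ]
head [ 506.  -283.5   68. ]
hs [ 484.  -281.8   51. ]
he [ 356.8 -296.2   51. ]
```

Scaled: 40 mm is 0.8, 27 mm is 0.54.

```bash
python3 drive.py '[0,0,0,0.2,0,0.8,0,0,0,0,0,0,0.8,0,0,0,0,0,0,0.8,0,0,0,0,0,0,0.8,0,0,0,0,0,0,0.54,0,0,0,0,0,0,0,0]'; python3 drive.py '[0,0,0,0.16,0,0,0,0,0,0,0.16,0,0,0,0,0,0,0.16,0,0,0,0,0,0,0.16,0,0,0,0,0,0,0.16,0,0,0,0,0,0,0.16,0,0,0,0,0,0,0,0,0,0]'
```

```text
time: 4.25
tool_pos: [497.5, -15.9, 112.9]
tcp_rot: [3.141, 0.006, 0.09]
force: [-0.1, -1.5, -0.4]
opening: 0.3
gripper_force: 0.0
time: 4.95
tool_pos: [548.5, -12.6, 115.8]
tcp_rot: [3.141, -0.001, 0.089]
force: [0.6, 0.4, 0.5]
opening: 0.4
gripper_force: 0.0
```

Scaled: 4 mm is 0.08, 3 mm is 0.06.

```bash
python3 drive.py '[0,0,0,0.08,0,0,0,0,0,0,0.06,0,0,0,0,0,0,0,0,0,0,0,0,0,0,0,0,0]'; python3 drive.py '[0,0,0,0.06,0,0,0,0,0,0,0,0,0,0]'; python3 drive.py '[0,0,0,0.04,0,0,0,0,0,0,0,0,0,0]'
```

```text
time: 5.35
tool_pos: [554.3, -12.2, 115.7]
tcp_rot: [3.142, -0.0, 0.089]
force: [-0.4, -0.1, 0.5]
opening: 0.7
gripper_force: 0.0
time: 5.55
tool_pos: [556.4, -11.9, 115.4]
tcp_rot: [-3.141, 0.002, 0.089]
force: [-6.0, 0.4, 4.2]
opening: 0.6
gripper_force: 3.0
time: 5.75
tool_pos: [556.9, -11.9, 115.2]
tcp_rot: [-3.141, 0.006, 0.088]
force: [-15.4, -0.5, 12.0]
opening: 0.3
gripper_force: 7.6
```

Scaled: -45 mm is -0.9, -40 mm is -0.8.

```bash
python3 drive.py '[0,0,0,-0.16,0,0,0,0,0,0,-0.24,0,0,0,0,0,0,-0.4,0,-0.8,20,0,0,0,-0.4,0,-0.9,40,0,0,0,-0.3,0,-0.9,70,0,0,0,0,0.9,-0.9,94,0,0,0,0,0.9,0,94,0,0,0,0,0.9,0,94,0,0,0,0,0.9,0,94,0,0,0,0,0.9,0,94,0,0,0,-0.6,0.66,0,94,0,0,0,0,0,0,94]'
python3 - <<'E'
from h import *
import cv2
o=bot.get_obs();im=bot.camera("wrist")[:,:,::-1]
print(repr(o['tool_pos']),repr(o['tcp_rot']),o['q'])
cv2.imwrite("pics/w2.png",cv2.resize(cv2.convertScaleAbs(im,alpha=1.5),(800,500),interpolation=cv2.INTER_CUBIC))
E
```

```text
time: 6.95
tool_pos: [472.7, -273.3, 281.1]
tcp_rot: [3.14, 0.001, 0.081]
force: [-0.0, -0.0, -0.0]
opening: 77.0
gripper_force: 0.0
array([ 472.65947388, -273.33669674,  281.08002868]) array([3.14035007e+00, 6.66590759e-04, 8.08128826e-02]) [-0.228517    0.29754688  0.7706476   1.95263015 -0.24568737  0.98636006
 -0.83284474]
```

View pics/w2.png

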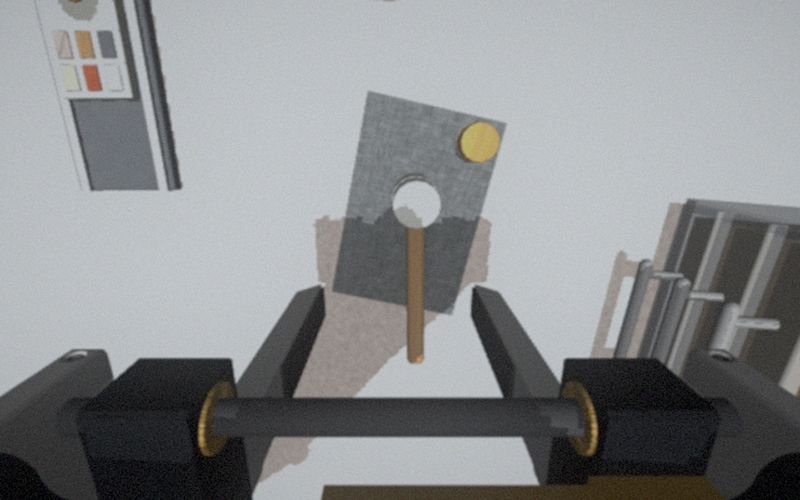

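Run:
```python
from h import *
np.set_printoptions(precision=1,suppress=True)
P=([472.66,-273.34,281.08],[3.14035,0.00067,0.0808])
for n,x,y,z in [("head",417,204,68),("hs",415.5,232,51),("he",415.5,360,51),("bFL",73,99,24),("bFR",132,97,24),("m",370,92,4),("m",505,124,4),("m",450,314,4),("m",333,292,4)]:print(n,pix("wrist",x/1.25,y/1.25,z,P))
print(delta([471,-287.5,118.4]),delta([469,-287,118.4]))
```

```text
head [ 506.1 -286.5   68. ]
hs [ 478.7 -288.7   51. ]
he [ 351.9 -300.8   51. ]
bFL [564.4  10.2  24. ]
bFR [570.1 -39.8  24. ]
m [ 592.3 -239.2    4. ]
m [ 575.1 -364.2    4. ]
m [ 379.8 -337.3    4. ]
m [ 395.3 -212.3    4. ]
[ -4.8  16.4 162.6] [ -6.7  15.7 162.6]
```

Scaled: 40 mm is 0.8, 30 mm is 0.6, -0.008 rad / 3.1416 = -0.0025.

```bash
python3 drive.py '[0,0,-0.0025,-0.12,0.36,0,94,0,0,0,0,0,0.8,60,0,0,0,0,0,0.8,60,0,0,0,0,0,0.8,60,0,0,0,0,0,0.6,60,0,0,0,0,0,0.24,60,0,0,0,0,0,0,60,0,0,0,0,0,0,60]'
```

```text
time: 7.8
tool_pos: [472.9, -286.8, 120.2]
tcp_rot: [3.141, -0.001, 0.097]
force: [0.4, -0.2, 1.0]
opening: 59.7
gripper_force: 0.0
```

Scaled: -3 mm is -0.06, 2.5 mm is 0.05, 0.006 rad / 3.1416 = 0.0019.

```bash
python3 drive.py '[0,0,0.0019,-0.06,0.05,0.04,60,0,0,0,0,0,0,60,0,0,0,0,0,0,0,0,0,0,0,0,0,0,0,0,0,0,0,0,0,0,0,0,0,0,0,0,0,0,0,0,0,0,0,0,0,0,0,0,0,0,0,0,0,0,0,0,0]'
```

```text
time: 8.7
tool_pos: [469.6, -289.6, 117.0]
tcp_rot: [-3.142, 0.0, 0.091]
force: [0.9, 0.4, 0.3]
opening: 15.5
gripper_force: 30.0
```

Scaled: -40 mm is -0.8, -38 mm is -0.76.

```bash
python3 drive.py '[0,0,0,0,0,-0.3,0,0,0,0,0,0,-0.6,0,0,0,0,0,0,-0.8,0,0,0,0,0,0,-0.8,0,0,0,0,0,0,-0.56,0,0,0,0,0.46,-0.76,0,0,0,0,0,0.46,-0.76,0,0,0,0,0,0.46,-0.76,0,0,0,0,0,0.46,-0.76,0,0,0,0,0,0.46,-0.76,0,0,0,0,0,0.46,-0.76,0,0,0,0,0,0,0,0,0]'; python3 -c "
from h import *
print(delta([609.8,-8.1,263]))"
```

```text
time: 9.9
tool_pos: [588.2, -43.7, 270.3]
tcp_rot: [-3.141, -0.0, 0.098]
force: [0.4, -1.0, -2.7]
opening: 15.3
gripper_force: 30.0
[ 24.95933899 -33.25073626   7.35675463]
```

Scaled: -17 mm is -0.34, -16 mm is -0.32, 0.008 rad / 3.1416 = 0.0025.

```bash
python3 drive.py '[0,0,0.0025,0.24,-0.34,0.08,0,0,0,0,0.26,-0.32,0.08,0,0,0,0,0,0,0,0,0,0,0,0,0,0,0,0,0,0,0,0,0,0]'
python3 - <<'E'
from h import *
import cv2
o=bot.get_obs();print(o['tool_pos'],o['tcp_rot'],o['force'],o['moment'])
a=bot.camera("side")[160:260,250:390,::-1];b=bot.camera("wrist")[:,:,::-1]
A=cv2.resize(cv2.convertScaleAbs(a,alpha=1.5),(420,300),interpolation=cv2.INTER_CUBIC);B=cv2.resize(b[:,120:520],(380,380))
import numpy as np
c=np.zeros((380,800,3),np.uint8);c[:300,:420]=A;c[:,420:]=cv2.convertScaleAbs(B,alpha=1.5);cv2.imwrite("pics/s3.png",c)
E
```

```text
time: 10.4
tool_pos: [608.1, -15.7, 262.2]
tcp_rot: [3.141, 0.0, 0.082]
force: [0.3, -0.3, -2.3]
opening: 15.9
gripper_force: 30.0
[608.13122739 -15.70230391 262.24180987] [3.14128257e+00 2.53390656e-04 8.19295915e-02] [ 0.30074511 -0.3333833  -2.29588257] [-0.02054434  0.17470033 -0.06090542]
```

View pics/s3.png

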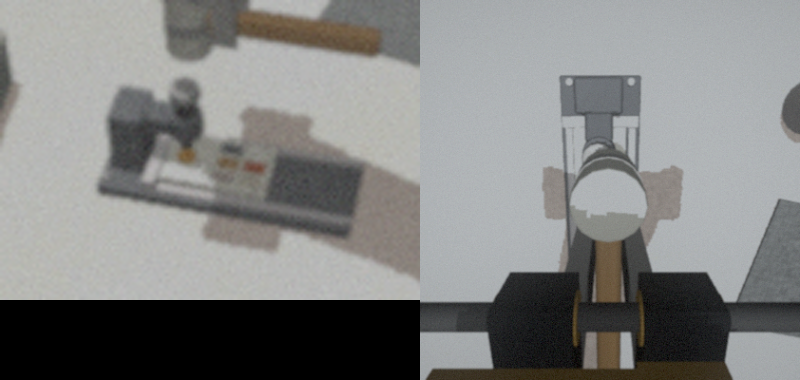

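Scaled: -7.5 mm is -0.15, 2 mm is 0.04, -0.006 rad / 3.1416 = -0.0019.

```bash
python3 drive.py '[0,0,-0.0019,0.04,-0.15,0,0,0,0,0,0,0,0,0,0,0,0,0,0,0,0,0,0,0,0,0,0,0,0,0,0,0,0,0,0]'
```

```text
time: 11.0
tool_pos: [609.7, -7.5, 262.0]
tcp_rot: [3.141, 0.0, 0.088]
force: [0.2, 0.4, -2.7]
opening: 15.7
gripper_force: 30.0
```

Scaled: 15 mm is 0.3, 12 mm is 0.24.

```bash
python3 drive.py '[0,0,0,0,0,0.24,0,0,0,0,0,0,0.3,0,0,0,0,0,0,0.3,0,0,0,0,0,0,0.24,0,0,0,0,0,0,0.08,0,0,0,0,0,0,0,0]'
```

```text
time: 11.6
tool_pos: [609.1, -7.5, 203.1]
tcp_rot: [-3.141, 0.002, 0.088]
force: [-5.3, 0.9, 8.6]
opening: 15.9
gripper_force: 30.3
```

Run:
```python
from h import *
import cv2
o=bot.get_obs();print(o['tool_pos'],o['tcp_rot'],o['force'],o['moment'])
a=bot.camera("side")[170:240,270:390,::-1]
cv2.imwrite("pics/s4.png",cv2.resize(cv2.convertScaleAbs(a,alpha=1.6),None,fx=6.5,fy=6.5,interpolation=cv2.INTER_CUBIC))
```

```text
[609.116136    -7.47201121 203.12139733] [-3.14106775e+00  2.05387624e-03  8.83605636e-02] [-5.31761436  0.92561912  8.57860376] [0.34213204 1.58821411 0.05660661]
```

View pics/s4.png

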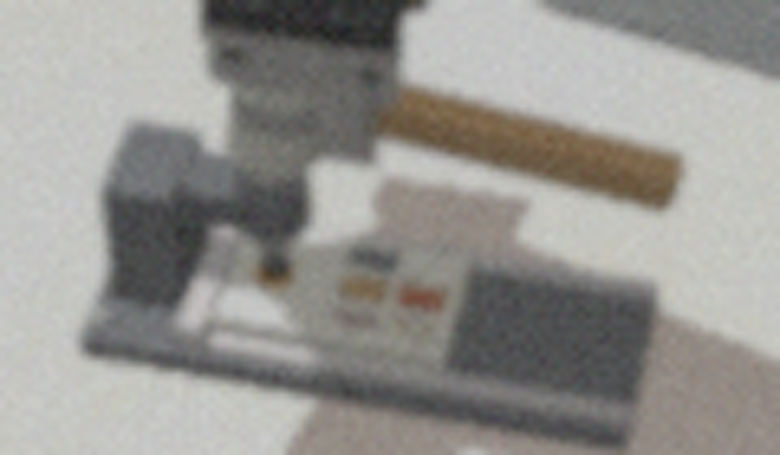

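Scaled: 4 mm is 0.08.

```bash
python3 drive.py '[0,0,0,0,0,0.08,0,0,0,0,0,0,0,0]';python3 drive.py '[0,0,0,0,0,0.06,0,0,0,0,0,0,0,0]'
```

```text
time: 11.85
tool_pos: [609.5, -7.6, 200.8]
tcp_rot: [-3.14, 0.001, 0.088]
force: [-16.4, 2.6, 35.6]
opening: 15.5
gripper_force: 33.8
time: 12.05
tool_pos: [609.9, -7.7, 198.6]
tcp_rot: [-3.14, -0.001, 0.088]
force: [-18.2, 1.8, 45.9]
opening: 15.8
gripper_force: 34.8
```

Scaled: -45 mm is -0.9, -20 mm is -0.4.

```bash
python3 drive.py '[0,0,0,0,0,-0.4,0,0,0,0,0,0,-0.9,0,0,0,0,0,0,-0.4,0,0,0,0,0,0,0,0,0,0,0,0,0,0,0]'
python3 - <<'E'
from h import *
import cv2
o=bot.get_obs();print(o['tool_pos'],o['tcp_rot'],o['force'],o['moment'])
a=bot.camera("side")[130:240,270:390,::-1]
A=cv2.resize(cv2.convertScaleAbs(a,alpha=1.6),None,fx=5,fy=5,interpolation=cv2.INTER_CUBIC)
cv2.imwrite("pics/s5.png",A)
E
```

```text
time: 12.55
tool_pos: [609.5, -7.1, 280.9]
tcp_rot: [-3.141, 0.001, 0.089]
force: [0.2, 0.3, -3.3]
opening: 15.9
gripper_force: 30.6
[609.45153571  -7.13099278 280.86634855] [-3.14145785e+00  7.72352121e-04  8.90236128e-02] [ 0.24987939  0.31520915 -3.33845277] [0.01216204 0.23210363 0.0392704 ]
```

View pics/s5.png

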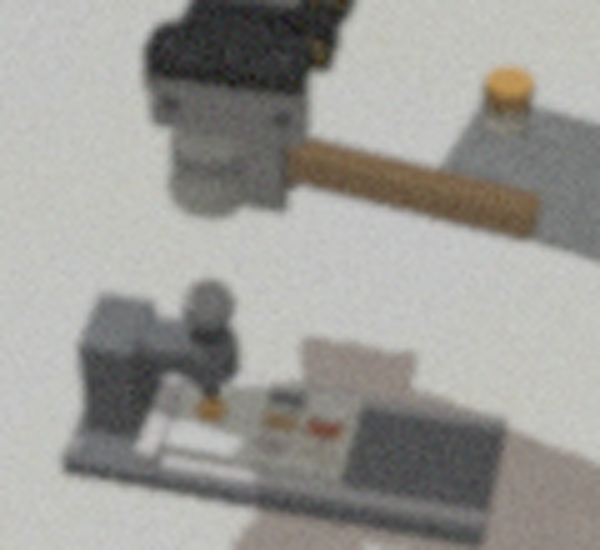

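Run:
```python
from h import *
p=bot.camera_params("side")
def pr(tcp,yaw,th):
    G=np.array(tcp)-[0,0,77];d=-124*np.cos(th)
    X=G+[d*np.cos(yaw),d*np.sin(yaw),-124*np.sin(th)]
    c=p['camera_matrix']@(p['R']@X+p['t']);return c[:2]/c[2]
print("base",pr([608.1,-15.7,262.2],.082,0),"seen 376.5,174")
for th in(0,.05,.1,.15,.2,.25,.3):print(th,pr([609.45,-7.13,280.87],.089,th))
```

```text
base [375.53677663 173.763444  ] seen 376.5,174
0 [374.93582841 169.64705146]
0.05 [374.63729119 171.64104282]
0.1 [374.21354602 173.59130162]
0.15 [373.66754451 175.49341054]
0.2 [373.0024944 177.343215 ]
0.25 [372.22183419 179.13682405]
0.3 [371.32920831 180.87060946]
```

Scaled: -0.1 rad / 3.1416 = -0.0318.

```bash
python3 drive.py '[0,-0.0318,0,0,0,0,0,0,0,0,0,0,0,0,0,0,0,0,0,0,0]'; python3 -c "
from h import *
print(delta([472,-290,275]))"
```

```text
time: 12.9
tool_pos: [609.7, -7.5, 280.4]
tcp_rot: [3.141, 0.1, 0.088]
force: [-0.0, -0.5, -2.5]
opening: 15.8
gripper_force: 30.6
[-160.74520465  269.18365693   21.83015153]
```

Scaled: 38 mm is 0.76, -23 mm is -0.46.

```bash
python3 drive.py '[0,0,0,-0.46,0.76,0.06,0,0,0,0,-0.46,0.76,0.06,0,0,0,0,-0.46,0.76,0.06,0,0,0,0,-0.46,0.76,0.06,0,0,0,0,-0.46,0.76,0.06,0,0,0,0,-0.46,0.76,0.06,0,0,0,0,-0.46,0.76,0.06,0,0,0,0,0,0,0,0,0,0,0,0,0,0,0,0,0,0,0,0,0,0]'
python3 - <<'E'
from h import *
import cv2
print(delta([472,-290,130]))
a=bot.camera("side")[60:200,340:480,::-1]
cv2.imwrite("pics/s6.png",cv2.resize(cv2.convertScaleAbs(a,alpha=1.6),None,fx=4,fy=4,interpolation=cv2.INTER_CUBIC))
E
```

```text
time: 13.9
tool_pos: [471.8, -286.0, 276.8]
tcp_rot: [-3.141, 0.099, 0.089]
force: [0.2, 0.2, -3.3]
opening: 15.7
gripper_force: 30.4
[ 14.3528062    4.06763254 146.13931261]
```

View pics/s6.png

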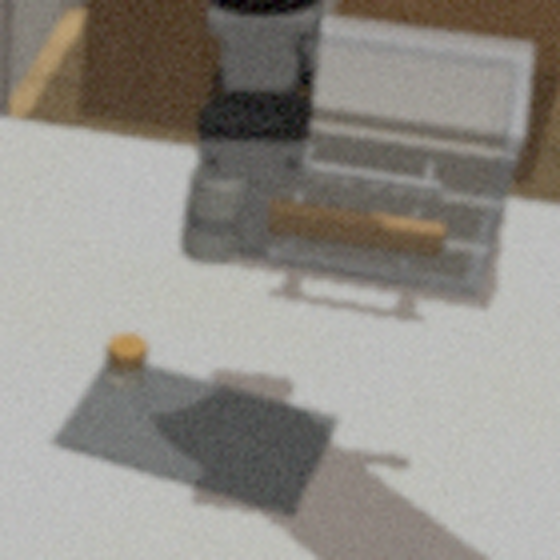

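Scaled: 40 mm is 0.8, 24 mm is 0.48.

```bash
python3 drive.py '[0,0,0,0.08,0.06,0.8,0,0,0,0,0.08,0,0.8,0,0,0,0,0.08,0,0.8,0,0,0,0,0.04,0,0.48,0,0,0,0,0,0,0,0,0,0,0,0,0,0,0]'; python3 drive.py '[0,0,0,0,0,0.1,0,0,0,0,0,0,0.1,0,0,0,0,0,0,0,0,0,0,0,0,0,0,0]'; python3 drive.py '[0,0,0,0,0,0.08,0,0,0,0,0,0,0,0,0,0,0,0,0,0,0]'
```

```text
time: 14.55
tool_pos: [471.9, -289.4, 133.0]
tcp_rot: [3.141, 0.1, 0.09]
force: [0.6, 0.3, -1.7]
opening: 16.0
gripper_force: 30.3
time: 14.95
tool_pos: [470.6, -289.8, 123.0]
tcp_rot: [3.141, 0.099, 0.089]
force: [-0.7, -0.5, -2.8]
opening: 16.0
gripper_force: 30.3
time: 15.25
tool_pos: [470.0, -289.8, 118.5]
tcp_rot: [-3.142, 0.1, 0.089]
force: [-0.4, 0.5, -3.2]
opening: 15.9
gripper_force: 30.3
```

```bash
for i in 1; do python3 drive.py '[0,0,0,0,0,0.06,0,0,0,0,0,0,0,0,0,0,0,0,0,0,0]'; done; python3 drive.py '[0,0,0,0,0,0.06,0,0,0,0,0,0,0,0,0,0,0,0,0,0,0]'; python3 drive.py '[0,0,0,0,0,0.04,0,0,0,0,0,0,0,0,0,0,0,0,0,0,0]'
```

```text
time: 15.55
tool_pos: [469.7, -289.9, 115.5]
tcp_rot: [-3.142, 0.1, 0.089]
force: [-0.4, -0.5, -3.4]
opening: 16.0
gripper_force: 30.3
time: 15.85
tool_pos: [469.4, -289.9, 112.5]
tcp_rot: [-3.142, 0.1, 0.089]
force: [0.2, -0.9, -3.0]
opening: 15.9
gripper_force: 30.3
time: 16.15
tool_pos: [469.3, -289.9, 110.6]
tcp_rot: [-3.142, 0.1, 0.089]
force: [0.8, 0.3, -2.8]
opening: 15.8
gripper_force: 30.3
```

Scaled: 2 mm is 0.04.

```bash
python3 drive.py '[0,0,0,0,0,0.04,0,0,0,0,0,0,0,0,0,0,0,0,0,0,0]'; python3 drive.py '[0,0,0,0,0,0.04,0,0,0,0,0,0,0,0,0,0,0,0,0,0,0]'
```

```text
time: 16.45
tool_pos: [469.2, -290.0, 108.7]
tcp_rot: [3.141, 0.1, 0.089]
force: [1.1, -0.8, -0.9]
opening: 15.9
gripper_force: 30.4
time: 16.75
tool_pos: [469.0, -290.3, 108.0]
tcp_rot: [-3.141, 0.099, 0.088]
force: [-7.1, 5.2, 30.5]
opening: 15.6
gripper_force: 32.4
```

Scaled: -1.5 mm is -0.03.

```bash
python3 drive.py '[0,0,0,0,0,-0.03,0,0,0,0,0,0,0,0]'; python3 drive.py '[0,0,0,0,0,0,20,0,0,0,0,0,0,30,0,0,0,0,0,0,60,0,0,0,0,0,0,60,0,0,0,0,0,0,60,0,0,0,0,0,-0.4,60,0,0,0,0,0,-0.8,60,0,0,0,0,0,-0.8,60,0,0,0,0,0,-0.8,60,0,0,0,0,0,-0.8,60,0,0,0,0,0,0,60,0,0,0,0,0,0,60]'
python3 - <<'E'
from h import *
import cv2
np.set_printoptions(precision=1,suppress=True)
o=bot.get_obs();print(o['tool_pos'],o['tcp_rot'],o['force'],o['time'])
a=bot.camera("side")[130:250,270:450,::-1]; a2=bot.camera("side")[120:220,330:450,::-1];t=bot.camera("top")[:,:,::-1]
g=lambda x,w,h:cv2.resize(cv2.convertScaleAbs(x,alpha=1.5),(w,h),interpolation=cv2.INTER_CUBIC)
t=np.vstack([g(a,390,300),g(a2,390,300)]),g(t[130:310,280:460],400,600)
cv2.imwrite("pics/end.png",np.hstack(t))
E
```

```text
time: 16.95
tool_pos: [469.1, -289.9, 108.3]
tcp_rot: [3.141, 0.1, 0.089]
force: [0.2, -0.1, -0.7]
opening: 15.6
gripper_force: 31.3
time: 18.15
tool_pos: [487.2, -288.2, 287.8]
tcp_rot: [3.142, 0.098, 0.089]
force: [-0.4, 0.1, -0.4]
opening: 59.7
gripper_force: 0.0
[ 487.2 -288.2  287.8] [3.1 0.1 0.1] [-0.4  0.1 -0.4] 18.15
```

View pics/end.png

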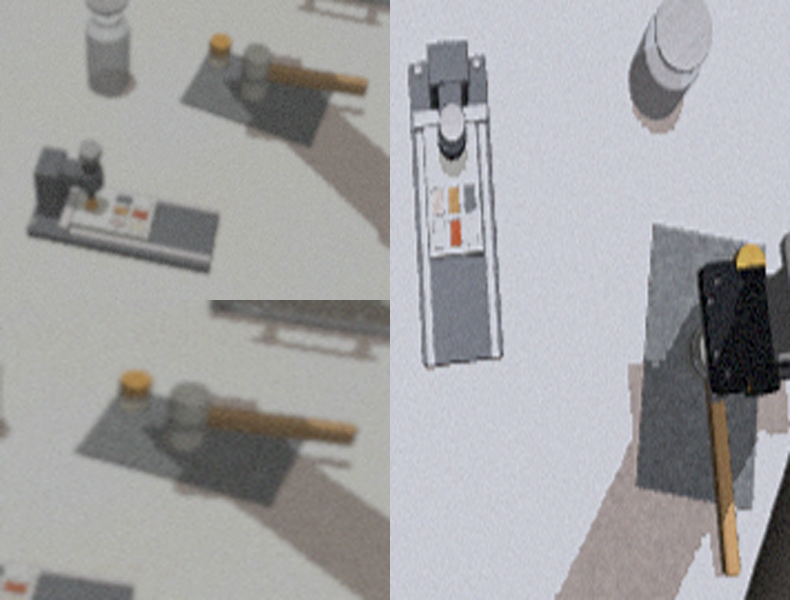

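```bash
python3 -c "
from plant import bot
print(bot.sign_off())"
```

```text
the job is handed in; nothing more can be done
None
```

I handed the job in at about 18 s: the last pictures show the board home against the stop, the punch back up, and the mallet standing upright on the mat with nothing else visibly moved. The blow went in at roughly 120–150 mm/s, but the mallet tilted a little in the grip, so I pressed a few millimetres further until it bottomed out hard at about 46 N; sign-off gave no verdict.

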